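Ratchet the board holder shut on its circuit board

ROBOT

A 6-joint arm with a two-finger parallel gripper is mounted at the origin on a cart in front of the work surface, level with it; the furniture and walls round the work are solid. World frame = base frame: x ahead of the robot, y to its left, z up, the work surface at z = 0. Lengths are in mm, angles in rad, forces in N, time in s.
With the tool pointing down it reaches from about 275 to 750 mm from the base axis. Payload 10.2 kg.
Tool frame: the origin (TCP) lies midway between the tips of the shut fingers; the grasp point (between the pads) lies 19 mm behind it; z points along the fingers, y is the direction in which the jaws open and shut (so a half turn about z gives the same grasp; the last joint's range is limited). The gripper opens to 85 mm and grips with 20 to 120 N. Pads are 22 mm wide; open, the fingers measure 114 mm over their backs; the gripper's body (76 mm by 85 mm) begins 54 mm behind the grasp point. The pads swing forward as they close: fully open they stand 13 mm farther back than shut.
Start: joints at [0.9, 0.313, 1.498, -0, 1.331, -0.223], TCP at [227.329, 473.236, 231.294] pointing down, gripper open.
Joint ranges: [-2.94, 2.94], [-0.97, 2.17], [0.19, 2.56], [-1.23, 4.37], [0.02, 3.11], [-2.88, 2.88]. Speed limits (rad/s): [2.39, 2.39, 3.01, 3.14, 3.14, 3.14].

INTERFACE

Orientations are given as a unit quaternion [w, x, y, z].
In Python, from rig import sense, optics, ctrl gives the robot as it stands.
- The arm moves only by the tool play_rows, never from a script. Its argument "plan" is a list of rows, each a list of 7 numbers: the shift along the world's x, y, z in mm, then the turn, a rotation vector about the world's x, y, z in rad, then the opening, from -1 (shut) to 1 (fully open), so that 0 is half open. A call has 1 to 5 rows; each row shifts and turns the pose as measured when the row begins; what a row does not reach is not made up. A row lasts 1/12 s, in which the tool goes at most 41.7 mm and 7.16 degrees, less where a joint would pass 70% of its speed; a pose out of reach is approached as far as the arm can. A call is refused whole if a number of a shift passes 41.7 or a number of a turn 0.125, either way. A call with a gripper value outside its range is refused whole. The fingers move at their own pace and stop on an object; "grip_force" is the grip in N (left out, the last holds). Time passes only in rows, so rows that do not move let the fingers close. It gives the time, the measured TCP pose, the force and the opening at its end, in the units of the state.
- sense(): the state, without advancing time (a new reading comes with each control period).
- optics.capture(name): name is "side" or "top"; returns a dict with "img" (384x512x3 uint8, blue, green, red), "fx", "fy", "cx", "cy" (pixels), "world_to_cam" (4x4, takes a point from world to camera coordinates). Camera axes: x right, y up, looking along -z (the intrinsics and any distortion apply to the point x, -y, -z); pixel columns grow to the right and rows downward; lengths in mm; the calibration is good to about 2 mm. A picture is of the moment at which its call begins. There is no depth.
- ctrl.finish_job(): hands the job in, once; it reports no verdict.
The state is a dict: "time_s": time; "joints": joint angles; "dq": joint speeds; "tau": joint torques, N m; "eef_pos": TCP position; "ee_rot": TCP orientation; "force": force on the tool from outside, world axes, zero at the start; "wrist_torque": the same for the moment, N m; "grip_width": opening from 0.0 (shut) to 1.0 (fully open).
Only numpy, scipy, OpenCV 4.12 (cv2) and the standard library are available. Lean on these libraries where they do the work, as an engineer would, in place of code of your own. Each camera call takes 0.05 s, during which the arm holds its last target. There are 200 camera calls.

TASK

Two identical board holders with pistol-grip ratchet triggers stand on the bench. A circuit board lies loose between the jaws of one of them: squeeze that holder's trigger again and again, letting it spring right back each time, until its sliding jaw grips the board firmly, then let go. Move the jaw by the trigger only, do not touch the board, and leave the empty holder alone.

Things in the scene. Friction and masses are not known exactly. Their poses are not given: they have to be found in the camera images.
- clamp_handle (a point): Holder with the board: dark 210x80 mm base fixed to the bench, two upright black grips 24 mm wide at one end, two low jaws at the other. Point: middle of the outer grip, the rigid handle (10 mm thick, 72 to 134 mm above the bench), 108 mm up. x axis: level, from handle past trigger to jaws; z up. Over both grips 46 mm at rest, 28 squeezed. All else within 60 mm is under 79 mm high.
- clamp_trigger (a joint): Sprung trigger, the inner grip, 10 mm thick, top 134 mm up; 0 at rest, 0.184 rad fully squeezed (its stop). At handle-point height its jaw-side face is 41 mm from that point at rest, 23 mm squeezed; pivots low down, upright half-way. Takes 10 N, up to 20 once the board is met. Each full squeeze (over 15 of the 18 mm) draws the jaw 7 mm, the first 2 to 9 mm; extra ones do no harm once it grips.
- clamp_jaw (a joint): Travel (m) of that holder's sliding jaw, the one farthest from the grips, towards the fixed jaw: the gap is 81 mm less the travel. Starts at 0.004 to 0.018, stays where the ratchet leaves it, and stops on the board at about 0.033 (gap 48 mm). Aluminium, 56 mm wide, top 78 mm above the bench.
- board: Circuit board to be gripped, 48 mm (between the jaws) x 62 mm, 10 mm high, green with white parts, lying loose and flat on two rails between the jaws. Origin: centre of its underside, 66 mm above the bench.
- spare: The other, empty holder, of the same make and size. Origin: centre of its base's underside; x axis from its handle to its jaws; its handle stands 87 mm behind the origin.
There are look-alikes about, which are no part of the job. There is more than one size of the board; the job needs the largest.

How it is judged:
By the outcome, as a careful person would: the job done as asked, in the order asked, and still so for the second after the job is handed in, with the robot touching nothing.
It also fails if it takes over 48 s, if anything falls off the work surface, if the arm or the gripper's body presses on something with over 40 N, if the wrist force passes 120 N, or if a joint passes its speed limit or range.

## Working session

There is one attempt and no reset: what is moved stays moved. The work goes in short steps, Python scripts to look and compute and a tool call to move; the robot and the scene stay as the last step left them, time stands still between calls to the robot, and variables do not carry over. Pictures are saved under pics/ and viewed, about 8 in all and at most 12, crops included, and the job is handed in when it is done.

Besides the shell and the picture viewer there is one more tool, called after "Call:" as name(argument=value, ...) on one line, values as JSON. play_rows: Moves the arm, as the interface text tells. Its arguments: {"type":"object","properties":{"plan":{"type":"array"},"grip_force":{"type":"number"}},"required":["plan"]}

```bash
mkdir -p pics; python3 - <<'E'
from rig import sense, optics
import cv2, pickle, numpy as np
s=sense(); print({k:np.round(v,3).tolist() for k,v in s.items()})
for n in("top","side"):
    c=optics.capture(n); pickle.dump(c,open(n+".pkl","wb")); cv2.imwrite(f"pics/{n}0.png",c["img"])
    print(n,[round(float(c[k]),2) for k in("fx","fy","cx","cy")],np.round(c["world_to_cam"],3).tolist(),c.keys())
E
```

```text
{'time_s': 0.0, 'joints': [0.9, 0.313, 1.498, -0.0, 1.331, -0.223], 'dq': [0.001, 0.001, 0.001, 0.002, 0.0, 0.0], 'tau': [0.0, -41.226, -25.974, -0.0, 0.004, 0.0], 'eef_pos': [227.152, 473.016, 230.705], 'ee_rot': [-0.0, 0.222, 0.975, -0.001], 'force': [-0.557, 0.88, 0.201], 'wrist_torque': [-0.007, 0.065, -0.013], 'grip_width': 1.0}
top [405.61, 405.61, 262.8, 192.56] [[0.022, -0.999, 0.029, 16.906], [0.983, 0.027, 0.182, -537.129], [-0.183, 0.025, 0.983, -912.163], [0.0, 0.0, 0.0, 1.0]] dict_keys(['img', 'fx', 'fy', 'cx', 'cy', 'world_to_cam'])
side [489.15, 489.15, 257.71, 191.99] [[0.875, -0.484, -0.019, -473.105], [0.308, 0.526, 0.793, -271.292], [-0.373, -0.7, 0.609, -1020.059], [0.0, 0.0, 0.0, 1.0]] dict_keys(['img', 'fx', 'fy', 'cx', 'cy', 'world_to_cam'])
```

View pics/top0.png

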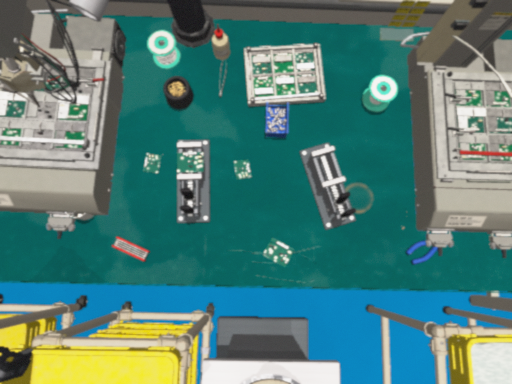

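View pics/side0.png

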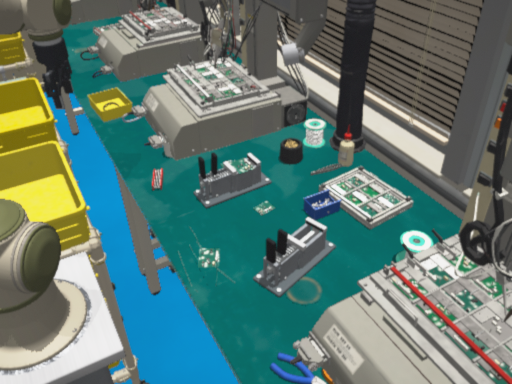

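The candidates are the holder at top-view (193,180), which has a green board in its jaws, and the one at (328,185), which has bare rails and is the empty spare. The loose boards at (152,162), (243,169) and (278,252) are look-alikes. I'll confirm with an enlarged crop.

```bash
cat > h.py <<'E'
import numpy as np
def ray(c,u,v):
    W=c["world_to_cam"];R=W[:3,:3];t=W[:3,3]
    d=np.array([(u-c["cx"])/c["fx"],-(v-c["cy"])/c["fy"],-1.]); return -R.T@t,R.T@d
def onz(c,u,v,z):
    o,d=ray(c,u,v); return o+d*(z-o[2])/d[2]
def proj(c,p):
    q=c["world_to_cam"]@np.append(p,1.); return c["cx"]+c["fx"]*q[0]/-q[2], c["cy"]+c["fy"]*q[1]/q[2]
E
python3 - <<'E'
import cv2,pickle,numpy as np
t=pickle.load(open("top.pkl","rb"))["img"];s=pickle.load(open("side.pkl","rb"))["img"]
a=cv2.resize(t[132:230,165:220],None,fx=6,fy=6,interpolation=cv2.INTER_NEAREST)
b=cv2.resize(s[142:212,187:277],None,fx=5,fy=5,interpolation=cv2.INTER_NEAREST)
o=np.zeros((600,800,3),np.uint8);o[:a.shape[0],:a.shape[1]]=a;o[:b.shape[0],340:340+b.shape[1]]=b
cv2.imwrite("pics/crop1.png",o)
E
```

```text
(no output)
```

View pics/crop1.png

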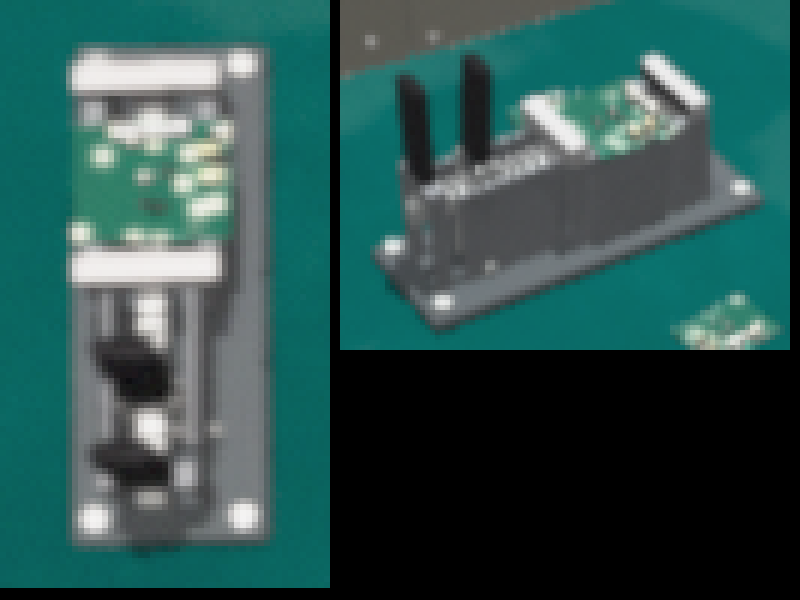

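The crop confirms it: this holder has the green board between its white-topped jaws. Its two black grips are at the low-x end, with the handle outermost (top px about 183,209; side px about 201,157). Next I'll compute the pose.

```bash
python3 - <<'E'
import cv2,pickle,numpy as np
from h import *
T=pickle.load(open("top.pkl","rb"));S=pickle.load(open("side.pkl","rb"))
tp=lambda x,y:(165+(x-3)/6+0.0,132+(y-3)/6)
sd=lambda x,y:(187+(x-342)/5,142+(y-2)/5)
def tri(a,b):
    o1,d1=ray(T,*a);o2,d2=ray(S,*b)
    k=np.linalg.lstsq(np.c_[d1,-d2],o2-o1,rcond=None)[0]
    p,q=o1+k[0]*d1,o2+k[1]*d2; return (p+q)/2,np.linalg.norm(p-q)
print("cams",ray(T,0,0)[0],ray(S,0,0)[0])
for n,a,b in [("screw near-left",(97,518),(392,246)),("screw near-right",(243,516),(441,302)),("screw far right",(242,62),(741,187))]:
    p,g=tri(tp(*a),sd(*b));print(n,p.round(1),round(g,1),onz(T,*tp(*a),8).round(1),onz(S,*sd(*b),8).round(1))
print("far left",onz(T,*tp(97,58),8).round(1))
print("base corners",[onz(T,*tp(*p),6).round(0)[:2].tolist() for p in[(70,48),(268,48),(268,545),(70,545)]])
print("jaw ends z78",[onz(T,*tp(*p),78).round(1)[:2].tolist() for p in[(70,75),(221,75),(70,265),(221,265)]])
for n,c,f,pts in [("handle",T,tp,[(95,440),(95,470),(95,455)]),("trig",T,tp,[(97,338),(97,368),(97,352)]),("handleS",S,sd,[(410,77),(400,80),(426,84)]),("trigS",S,sd,[(475,57),(463,60),(489,60)])]:
    print(n,[onz(c,*f(*p),134).round(1)[:2].tolist() for p in pts])
# black mask blobs
for n,c,(y0,y1,x0,x1) in[("top",T,(180,218,175,200)),("side",S,(150,182,195,220))]:
    m=(c["img"][y0:y1,x0:x1].max(2)<45).astype(np.uint8)
    k,l,st,ce=cv2.connectedComponentsWithStats(m)
    for i in range(1,k):
        if st[i][4]>8: print(n,(st[i][:4]+[x0,y0,0,0]).tolist(),st[i][4],(ce[i]+[x0,y0]).round(1))
E
```

```text
cams [361.13096157  54.0407772  993.72940083] [ 116.88198999 -799.82320068  827.38649229]
screw near-left [475.5 226.8  11.1] 1.0 [476.3 227.2   8. ] [476.3 230.8   8. ]
screw near-right [478.2 168.   11. ] 0.2 [478.6 168.3   8. ] [479.4 171.6   8. ]
screw far right [669.  177.6  10.8] 0.7 [670.2 177.9   8. ] [670.5 181.    8. ]
far left [670.1 238.5   8. ]
base corners [[675.0, 250.0], [677.0, 167.0], [467.0, 158.0], [465.0, 238.0]]
jaw ends z78 [[640.9, 235.4], [642.7, 177.0], [565.3, 230.9], [566.9, 173.2]]
handle [[489.4, 207.4], [478.7, 206.7], [484.0, 207.1]]
trig [[526.3, 208.8], [515.4, 208.2], [521.2, 208.5]]
handleS [[486.2, 200.2], [480.7, 200.2], [490.7, 190.0]]
trigS [[523.1, 200.2], [516.5, 200.8], [528.2, 193.9]]
top [182, 191, 11, 8] 59 [187.9 194.5]
top [183, 208, 10, 5] 35 [188.  210.3]
side [212, 154, 5, 20] 89 [213.9 164. ]
side [199, 159, 7, 19] 79 [201.8 168.1]
```

Handle point is about (485,197,108) with holder yaw about 0.053 rad. The squeeze centre is 9 mm ahead of it, so the TCP target is about (494,198) with tool y along yaw 0.053, a turn of about -1.07.

Call:
play_rows(plan=[[26, -27, 0, 0, 0, -0.107, 1], [26, -27, 0, 0, 0, -0.107, 1], [26, -27, 0, 0, 0, -0.107, 1], [26, -27, 0, 0, 0, -0.107, 1], [26, -27, 0, 0, 0, -0.107, 1]], grip_force=40)

```text
time_s: 0.52
eef_pos: [355.7, 336.1, 229.1]
ee_rot: [-0.002, 0.476, 0.88, -0.001]
force: [0.1, 0.6, -0.8]
grip_width: 0.998
```

Call:
play_rows(plan=[[26, -27, 0, 0, 0, -0.107, 1], [26, -27, 0, 0, 0, -0.107, 1], [26, -27, 0, 0, 0, -0.107, 1], [26, -27, 0, 0, 0, -0.107, 1], [26, -27, 0, 0, 0, -0.107, 1]])

```text
time_s: 0.93
eef_pos: [490.0, 192.8, 228.2]
ee_rot: [-0.003, 0.701, 0.713, -0.001]
force: [0.2, 0.1, 0.1]
grip_width: 1.001
```

Call:
play_rows(plan=[[4, 5, -39, 0, 0, 0.036, 1], [0, 0, -39, 0, 0, 0, 1], [0, 0, 0, 0, 0, 0, 1]])

```text
time_s: 1.18
eef_pos: [499.5, 191.0, 148.3]
ee_rot: [-0.001, 0.694, 0.72, -0.0]
force: [-1.1, -1.3, -0.7]
grip_width: 1.004
```

```bash
python3 - <<'E'
from rig import sense, optics
import cv2, numpy as np
from h import *
s=sense(); print({k:np.round(v,3).tolist() for k,v in s.items() if k in("time_s","eef_pos","ee_rot","force")})
c=optics.capture("side"); d=optics.capture("top")
a=cv2.resize(c["img"][90:215,170:280],None,fx=4,fy=4,interpolation=cv2.INTER_NEAREST)
b=cv2.resize(d["img"][132:232,155:230],None,fx=4,fy=4,interpolation=cv2.INTER_NEAREST)
o=np.zeros((520,780,3),np.uint8);o[:a.shape[0],:a.shape[1]]=a;o[:b.shape[0],450:450+b.shape[1]]=b
cv2.imwrite("pics/hover.png",o)
u,v=proj(c,s["eef_pos"]);print("tcp side crop",(u-170)*4,(v-90)*4)
for p in[(485,197,134),(521,199,134)]:
    u,v=proj(c,p);print((u-170)*4,(v-90)*4)
E
```

```text
{'time_s': 1.183, 'eef_pos': [499.55, 190.975, 148.272], 'ee_rot': [-0.001, 0.694, 0.72, -0.0], 'force': [-1.143, -1.328, -0.744]}
tcp side crop 145.32355878530961 250.29250472112915
122.62978235157561 270.88896738594576
172.25296782425482 253.7951838525995
```

View pics/hover.png

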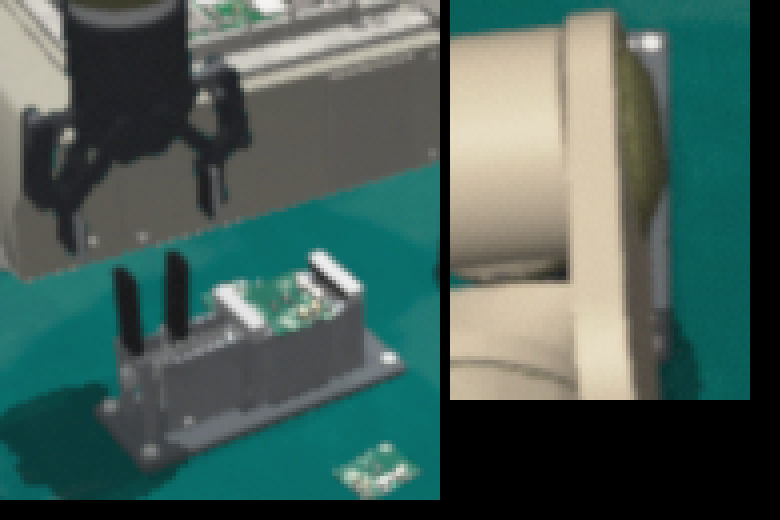

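The side crop shows the fingertips at (73,248) and (208,212), straddling the handle top (122,268) and trigger top (177,254), which agrees with the projections. I'll correct by (-5,+6) and lower.

Call:
play_rows(plan=[[-5, 6, 0, 0, 0, 0.016, 1], [0, 0, 0, 0, 0, 0, 1], [0, 0, -25, 0, 0, 0, 1], [0, 0, -20, 0, 0, 0, 1], [0, 0, 0, 0, 0, 0, 1]])

```text
time_s: 1.7
eef_pos: [499.1, 202.5, 119.4]
ee_rot: [0.007, 0.685, 0.729, 0.011]
force: [-0.7, -0.9, -0.4]
grip_width: 1.002
```

Call:
play_rows(plan=[[0, 0, 0, 0, 0, 0, 1], [-4, -4, 0, 0, 0, 0, 1], [0, 0, 0, 0, 0, 0, 1]])

```text
time_s: 1.95
eef_pos: [495.8, 199.7, 124.2]
ee_rot: [0.008, 0.684, 0.73, 0.013]
force: [-0.1, 0.3, -0.4]
grip_width: 1.004
```

Call:
play_rows(plan=[[-2, -2, -15, -0.008, 0.029, -0.01, 1], [0, 0, 0, 0, 0, 0, 1], [0, 0, -15, 0, 0, 0, 1], [0, 0, 0, 0, 0, 0, 1], [0, 0, 0, 0, 0, 0, 1]])

```text
time_s: 2.37
eef_pos: [496.4, 198.0, 100.6]
ee_rot: [0.004, 0.687, 0.727, 0.005]
force: [0.8, -0.2, 0.7]
grip_width: 1.0
```

Call:
play_rows(plan=[[-2, 0, -8, 0, 0.012, 0, 1], [0, 0, 0, 0, 0, 0, 1], [0, 0, 0, 0, 0, 0, 1]])

```text
time_s: 2.62
eef_pos: [495.2, 198.3, 94.7]
ee_rot: [0.0, 0.687, 0.727, 0.002]
force: [0.7, 0.3, -0.2]
grip_width: 1.001
```

```bash
python3 - <<'E'
from rig import sense, optics
import cv2, numpy as np
s=sense(); print({k:np.round(v,3).tolist() for k,v in s.items() if k in("time_s","eef_pos","ee_rot","force")})
c=optics.capture("side")
cv2.imwrite("pics/down.png",cv2.resize(c["img"][120:215,180:280],None,fx=6,fy=6,interpolation=cv2.INTER_CUBIC))
E
```

```text
{'time_s': 2.617, 'eef_pos': [495.192, 198.296, 94.706], 'ee_rot': [0.0, 0.687, 0.727, 0.002], 'force': [0.704, 0.336, -0.177]}
```

View pics/down.png

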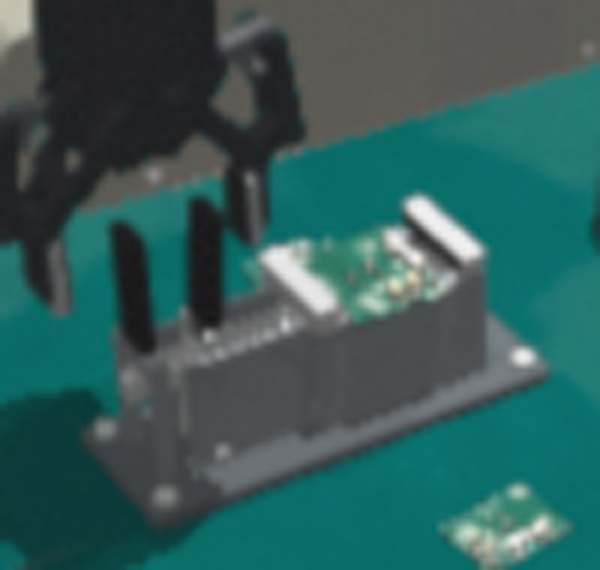

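Fingers straddle both grips: left tip (58,305), right tip (250,238), handle (130,285), trigger (205,260). I'll do the first squeeze gently.

Call:
play_rows(plan=[[0, 0, 0, 0, 0, 0, -1], [0, 0, 0, 0, 0, 0, -1], [0, 0, 0, 0, 0, 0, -1], [0, 0, 0, 0, 0, 0, -1]], grip_force=35)

```text
time_s: 3.0
eef_pos: [497.3, 198.5, 96.5]
ee_rot: [0.002, 0.687, 0.727, 0.004]
force: [7.1, 0.7, 4.7]
grip_width: 0.453
```

Call:
play_rows(plan=[[0, 0, 0, 0, 0, 0, -1], [0, 0, 0, 0, 0, 0, -1], [0, 0, 0, 0, 0, 0, -1], [0, 0, 0, 0, 0, 0, -1]])

```text
time_s: 3.33
eef_pos: [494.0, 198.3, 97.5]
ee_rot: [0.0, 0.687, 0.727, 0.001]
force: [-1.9, -0.4, -0.4]
grip_width: 0.323
```

Opening is 27.5 mm, so the trigger is fully squeezed, and the force is balanced at x=494. Now I'll release and correct the height.

Call:
play_rows(plan=[[0, 0, 0, 0, 0, 0, 0.8], [0, 0, 0, 0, 0, 0, 0.8], [0, 0, -3, 0, 0, 0, 0.8], [0, 0, 0, 0, 0, 0, 0.8], [0, 0, 0, 0, 0, 0, 0.8]])

```text
time_s: 3.75
eef_pos: [494.0, 198.3, 93.7]
ee_rot: [-0.0, 0.687, 0.727, 0.001]
force: [0.0, 0.5, 0.2]
grip_width: 0.898
```

```bash
python3 - <<'E'
from rig import sense, optics
import cv2, numpy as np
s=sense(); print({k:np.round(v,3).tolist() for k,v in s.items() if k in("time_s","eef_pos","ee_rot","force","grip_width")})
c=optics.capture("side")
cv2.imwrite("pics/rel1.png",cv2.resize(c["img"][120:215,180:280],None,fx=6,fy=6,interpolation=cv2.INTER_CUBIC))
E
```

```text
{'time_s': 3.75, 'eef_pos': [494.049, 198.251, 93.679], 'ee_rot': [-0.0, 0.687, 0.727, 0.001], 'force': [0.006, 0.506, 0.249], 'grip_width': 0.898}
```

View pics/rel1.png

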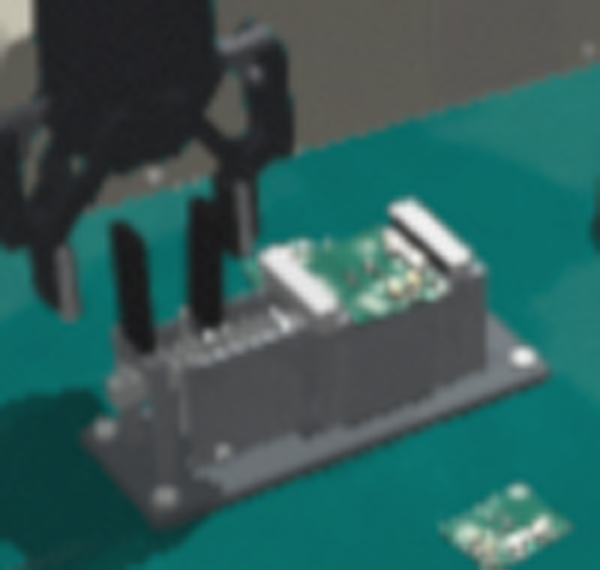

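The jaw moved (far corner from (418,195) to (402,205)) and the trigger sprang back. I'll repeat the cycle.

Call:
play_rows(plan=[[0, 0, 0, 0, 0, 0, -1], [0, 0, 0, 0, 0, 0, -1], [0, 0, 0, 0, 0, 0, -1], [0, 0, 0, 0, 0, 0, -1], [0, 0, 0, 0, 0, 0, -1]])

```text
time_s: 4.22
eef_pos: [494.1, 198.3, 96.3]
ee_rot: [-0.0, 0.687, 0.727, 0.001]
force: [-8.7, -2.2, -1.6]
grip_width: 0.328
```

Call:
play_rows(plan=[[0, 0, 0, 0, 0, 0, -1], [0, 0, 0, 0, 0, 0, -1], [0, 0, 0, 0, 0, 0, -1], [0, 0, 0, 0, 0, 0, -1]])

```text
time_s: 4.55
eef_pos: [494.1, 198.3, 96.3]
ee_rot: [0.001, 0.687, 0.727, 0.001]
force: [-2.2, -0.2, -0.7]
grip_width: 0.322
```

Call:
play_rows(plan=[[0, 0, 0, 0, 0, 0, 0.8], [0, 0, 0, 0, 0, 0, 0.8], [0, 0, -3, 0, 0, 0, 0.8], [0, 0, 0, 0, 0, 0, 0.8], [0, 0, 0, 0, 0, 0, 0.8]])

```text
time_s: 4.97
eef_pos: [494.0, 198.2, 92.7]
ee_rot: [-0.0, 0.687, 0.727, 0.001]
force: [0.5, 1.1, 0.5]
grip_width: 0.896
```

Call:
play_rows(plan=[[0, 0, 0, 0, 0, 0, -1], [0, 0, 0, 0, 0, 0, -1], [0, 0, 0, 0, 0, 0, -1], [0, 0, 0, 0, 0, 0, -1], [0, 0, 0, 0, 0, 0, -1]])

```text
time_s: 5.38
eef_pos: [494.2, 198.3, 95.3]
ee_rot: [0.0, 0.687, 0.727, 0.001]
force: [-9.1, -2.8, -0.6]
grip_width: 0.325
```

Call:
play_rows(plan=[[0, 0, 0, 0, 0, 0, -1], [0, 0, 0, 0, 0, 0, -1], [0, 0, 0, 0, 0, 0, -1], [0, 0, 0, 0, 0, 0, -1]])

```text
time_s: 5.72
eef_pos: [494.2, 198.3, 95.4]
ee_rot: [0.001, 0.687, 0.727, 0.002]
force: [-1.4, -0.7, -1.5]
grip_width: 0.325
```

Call:
play_rows(plan=[[0, 0, 0, 0, 0, 0, 0.8], [0, 0, 0, 0, 0, 0, 0.8], [0, 0, -2, 0, 0, 0, 0.8], [0, 0, 0, 0, 0, 0, 0.8], [0, 0, 0, 0, 0, 0, 0.8]])

```text
time_s: 6.13
eef_pos: [494.9, 198.3, 93.0]
ee_rot: [0.001, 0.687, 0.727, 0.002]
force: [-0.5, -0.6, 0.4]
grip_width: 0.901
```

Call:
play_rows(plan=[[0, 0, 0, 0, 0, 0, -1], [0, 0, 0, 0, 0, 0, -1], [0, 0, 0, 0, 0, 0, -1], [0, 0, 0, 0, 0, 0, -1], [0, 0, 0, 0, 0, 0, -1]])

```text
time_s: 6.55
eef_pos: [494.1, 198.3, 97.6]
ee_rot: [0.0, 0.687, 0.727, 0.001]
force: [-9.0, -4.8, 7.2]
grip_width: 0.324
```

Call:
play_rows(plan=[[0, 0, 0, 0, 0, 0, -1], [0, 0, 0, 0, 0, 0, -1], [0, 0, 0, 0, 0, 0, -1], [0, 0, 0, 0, 0, 0, -1]])

```text
time_s: 6.88
eef_pos: [494.0, 198.4, 97.9]
ee_rot: [0.001, 0.687, 0.727, 0.002]
force: [-1.5, -1.1, -0.7]
grip_width: 0.32
```

Call:
play_rows(plan=[[0, 0, 0, 0, 0, 0, 0.8], [0, 0, 0, 0, 0, 0, 0.8], [0, 0, -2, 0, 0, 0, 0.8], [0, 0, 0, 0, 0, 0, 0.8], [0, 0, 0, 0, 0, 0, 0.8]])

```text
time_s: 7.3
eef_pos: [499.0, 198.3, 96.0]
ee_rot: [0.004, 0.687, 0.726, 0.006]
force: [-0.2, 1.1, -0.0]
grip_width: 0.9
```

```bash
python3 - <<'E'
from rig import sense, optics
import cv2, numpy as np
s=sense(); print({k:np.round(v,3).tolist() for k,v in s.items() if k in("time_s","eef_pos","ee_rot","force","grip_width")})
c=optics.capture("side")
cv2.imwrite("pics/rel4.png",cv2.resize(c["img"][120:215,180:280],None,fx=6,fy=6,interpolation=cv2.INTER_CUBIC))
E
```

```text
{'time_s': 7.3, 'eef_pos': [498.979, 198.307, 96.003], 'ee_rot': [0.004, 0.687, 0.726, 0.006], 'force': [-0.175, 1.122, -0.025], 'grip_width': 0.9}
```

View pics/rel4.png

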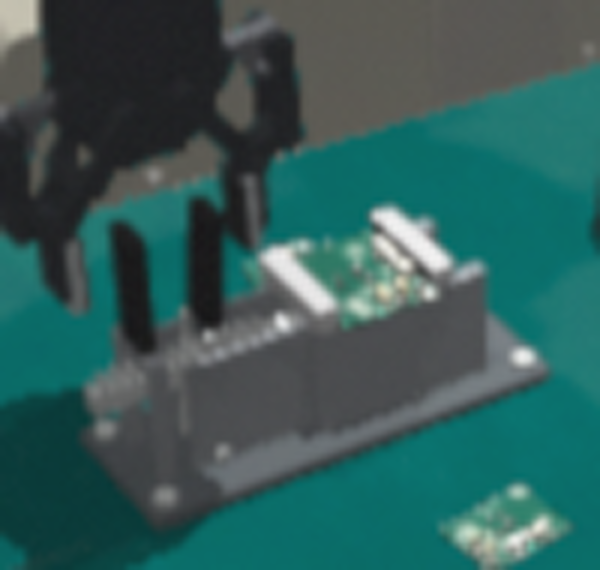

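The jaw (corner (383,208)) now looks to be against the board, and the last release kicked the tool to x=499, so the load has gone up. I'll recentre and add a few harmless squeezes.

Call:
play_rows(plan=[[-5, 0, -3, 0, 0.014, 0, 0.8], [0, 0, 0, 0, 0, 0, 0.8], [0, 0, 0, 0, 0, 0, 0.8]])

```text
time_s: 7.6
eef_pos: [492.7, 198.4, 92.7]
ee_rot: [-0.002, 0.687, 0.727, -0.0]
force: [-0.1, -0.8, 0.2]
grip_width: 0.899
```

Call:
play_rows(plan=[[0, 0, 0, 0, 0, 0, -1], [0, 0, 0, 0, 0, 0, -1], [0, 0, 0, 0, 0, 0, -1], [0, 0, 0, 0, 0, 0, -1], [0, 0, 0, 0, 0, 0, -1]])

```text
time_s: 8.02
eef_pos: [494.1, 198.6, 98.3]
ee_rot: [-0.0, 0.687, 0.727, 0.002]
force: [-9.4, -5.1, 7.1]
grip_width: 0.326
```

Call:
play_rows(plan=[[0, 0, 0, 0, 0, 0, -1], [0, 0, 0, 0, 0, 0, -1], [0, 0, 0, 0, 0, 0, -1], [0, 0, 0, 0, 0, 0, -1]])

```text
time_s: 8.35
eef_pos: [494.0, 198.6, 98.5]
ee_rot: [0.001, 0.687, 0.727, 0.002]
force: [-2.1, -0.1, -0.0]
grip_width: 0.323
```

Call:
play_rows(plan=[[0, 0, 0, 0, 0, 0, 0.8], [0, 0, 0, 0, 0, 0, 0.8], [0, 0, -3, 0, 0, 0, 0.8], [0, 0, 0, 0, 0, 0, 0.8], [0, 0, 0, 0, 0, 0, 0.8]])

```text
time_s: 8.77
eef_pos: [499.5, 198.6, 96.0]
ee_rot: [0.004, 0.687, 0.726, 0.007]
force: [-0.3, -0.1, -0.2]
grip_width: 0.904
```

Squeeze 5 behaved like squeeze 4: full stroke, higher load. I'll do one more, then back off and check.

Call:
play_rows(plan=[[-5, 0, -3, 0, 0.014, 0, 0.8], [0, 0, 0, 0, 0, 0, 0.8], [0, 0, 0, 0, 0, 0, 0.8]])

```text
time_s: 9.02
eef_pos: [493.3, 198.6, 92.8]
ee_rot: [-0.002, 0.687, 0.726, 0.001]
force: [-0.1, -0.5, -0.3]
grip_width: 0.895
```

Call:
play_rows(plan=[[0, 0, 0, 0, 0, 0, -1], [0, 0, 0, 0, 0, 0, -1], [0, 0, 0, 0, 0, 0, -1], [0, 0, 0, 0, 0, 0, -1], [0, 0, 0, 0, 0, 0, -1]])

```text
time_s: 9.43
eef_pos: [494.1, 198.8, 98.2]
ee_rot: [-0.001, 0.687, 0.727, 0.002]
force: [-13.2, -5.3, 9.9]
grip_width: 0.325
```

Call:
play_rows(plan=[[0, 0, 0, 0, 0, 0, -1], [0, 0, 0, 0, 0, 0, -1], [0, 0, 0, 0, 0, 0, -1], [0, 0, 0, 0, 0, 0, -1]])

```text
time_s: 9.77
eef_pos: [494.0, 198.8, 98.4]
ee_rot: [-0.0, 0.687, 0.727, 0.003]
force: [-1.8, -1.1, -0.8]
grip_width: 0.321
```

Call:
play_rows(plan=[[0, 0, 0, 0, 0, 0, 0.8], [0, 0, 0, 0, 0, 0, 0.8], [0, 0, 0, 0, 0, 0, 0.8], [0, 0, 0, 0, 0, 0, 0.8], [0, 0, 0, 0, 0, 0, 0.8]])

```text
time_s: 10.18
eef_pos: [499.4, 198.7, 99.0]
ee_rot: [0.004, 0.687, 0.726, 0.007]
force: [0.5, -0.6, -0.3]
grip_width: 0.9
```

Lifting straight up, then moving away to the left to clear the top view.

Call:
play_rows(plan=[[-3, 0, 20, 0, 0.014, 0, 0.9], [0, 0, 30, 0, 0, 0, 1], [0, 0, 40, 0, 0, 0, 1], [0, 0, 40, 0, 0, 0, 1], [0, 0, 0, 0, 0, 0, 1]])

```text
time_s: 10.6
eef_pos: [492.3, 198.4, 232.2]
ee_rot: [-0.005, 0.687, 0.726, -0.002]
force: [0.7, -0.6, 0.2]
grip_width: 0.999
```

Call:
play_rows(plan=[[-27, 28, 0, 0, 0, 0.1, 1], [-27, 28, 0, 0, 0, 0.1, 1], [-27, 28, 0, 0, 0, 0.1, 1], [-27, 28, 0, 0, 0, 0.1, 1], [-27, 28, 0, 0, 0, 0.1, 1]])

```text
time_s: 11.02
eef_pos: [355.9, 338.1, 234.2]
ee_rot: [-0.003, 0.482, 0.876, -0.001]
force: [0.0, 0.1, 0.9]
grip_width: 1.001
```

Call:
play_rows(plan=[[-27, 28, 0, 0, 0, 0.1, 1], [-27, 28, 0, 0, 0, 0.1, 1], [-27, 28, 0, 0, 0, 0.1, 1], [-27, 28, 0, 0, 0, 0.1, 1], [0, 0, 0, 0, 0, 0, 1]])

```text
time_s: 11.43
eef_pos: [235.6, 457.2, 234.1]
ee_rot: [-0.004, 0.284, 0.959, -0.002]
force: [1.9, 0.5, -0.5]
grip_width: 1.001
```

```bash
python3 - <<'E'
from rig import sense, optics
import cv2, numpy as np, pickle
s=sense(); print({k:np.round(v,3).tolist() for k,v in s.items() if k in("time_s","eef_pos","force","dq")})
t=optics.capture("top");c=optics.capture("side");pickle.dump((t,c),open("end.pkl","wb"))
a=cv2.resize(t["img"][132:230,165:220],None,fx=6,fy=6,interpolation=cv2.INTER_NEAREST)
b=cv2.resize(c["img"][142:212,187:277],None,fx=5,fy=5,interpolation=cv2.INTER_NEAREST)
o=np.zeros((600,800,3),np.uint8);o[:a.shape[0],:a.shape[1]]=a;o[:b.shape[0],340:340+b.shape[1]]=b
cv2.imwrite("pics/end.png",o)
E
```

```text
{'time_s': 11.433, 'dq': [-0.058, -0.014, 0.029, -0.037, -0.001, 0.018], 'eef_pos': [235.626, 457.183, 234.089], 'force': [1.927, 0.49, -0.532]}
```

View pics/end.png

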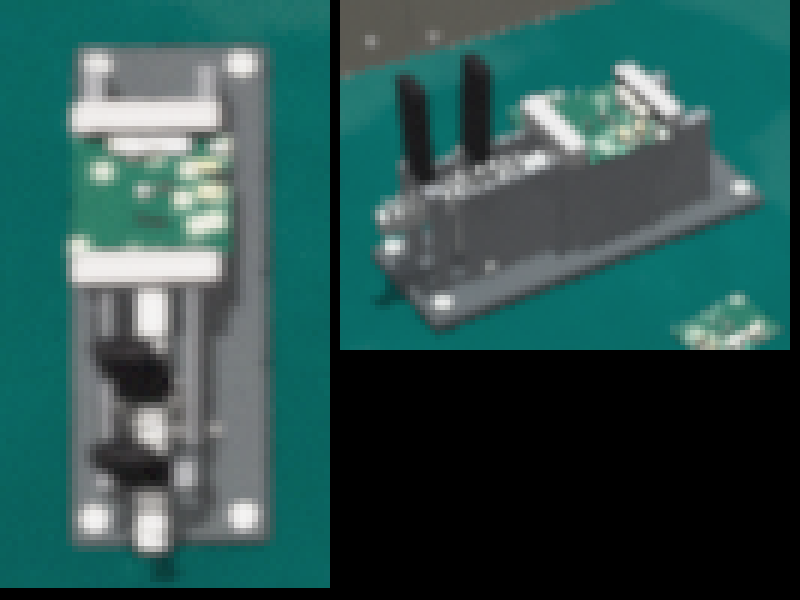

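The jaw gap in the top view is rows 131 to 251 of the crop. At 0.40 mm/px that is about 48 mm, matching the gripped gap, and the board meets both jaws. The grips are back at rest and the arm is clear, so I'll hand in.

```bash
python3 -c "
from rig import ctrl
print(ctrl.finish_job())"
```

```text
the job is handed in; nothing more can be done
None
```

I squeezed the trigger of the board's holder six times and released it each time. I then backed the arm away and handed the job in at about 11.5 s; no verdict was reported.

- **Squeezes:** every squeeze closed to about 27.5 mm over the grips, against 28 mm for a full squeeze. The grip setting was 35 N. From the fourth squeeze on the load was higher, which suggests the jaw had met the board; the last two were extra.
- **Jaw and board:** in the last top picture the jaw had moved about 17 mm. The gap measures about 48 mm, as expected when gripping, and the board touches both jaws.
- **Trigger, arm and spare:** both grips stand as they did at the start, and the arm was clear with near-zero force on the tool. I did not go near the empty holder.
- **What did not go smoothly:** each loaded release pushed the tool about 5 mm along x and it rode up a few mm. I recentred it before squeezes 5 and 6. No check failed, but the firm grip is judged from the gap and the load, not measured directly.

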